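# Bolt the jar carousel to the bench, turn the tall jar to the front and hold it

### The arm

A 7-joint arm with a two-finger parallel gripper is mounted at the origin on the work surface. World frame = base frame: x ahead of the robot, y to its left, z up, the work surface at z = 0. Lengths are in m, angles in degrees, forces in N, time in s.
With the tool pointing down it reaches from about 0.425 to 0.875 m from the base axis. Payload 4.7 kg.
Tool frame: the origin (TCP) lies at the very end of the fingers, on their centre line; the grasp point (between the pads) lies 19 mm behind it (r.grip_point_offset is the z of the grasp point in the tool frame, in m); z points along the fingers, y is the direction in which the jaws open and shut (so a half turn about z gives the same grasp; the last joint's range is limited). The gripper opens to 85 mm and grips with 20 to 120 N. Pads are 22 mm wide; open, the fingers measure 114 mm over their backs; the gripper's body (76 mm by 85 mm) begins 54 mm behind the grasp point. The pads swing forward as they close: fully open they stand 13 mm farther back than shut.
Start: joints at [0.808, 18.392, -4.016, 83.108, 1.295, 78.541, -3.26], TCP at [0.65, -0, 0.231] pointing down, gripper open.
Joint ranges: [-163.93, 163.93], [-17.29, 119.83], [-79.2, 71.16], [3.27, 140.29], [-89.18, 269.18], [5.43, 117.66], [-154.24, 154.24]. Speed limits (degrees/s): [147.25, 147.25, 180, 180, 180, 180, 180].

### API

Orientations are given as a 3x3 rotation matrix whose columns are the frame's x, y, z axes.
In Python, from station import r gives the robot as it stands.
- The arm moves only by the shell command python3 -m handwheel 'ROWS' [OPENING] [FORCE]. ROWS is JSON, one flat list of numbers, 6 for each row, row after row: the shift along the tool's x, y, z in m, then the turn, a rotation vector about the tool's x, y, z in degrees. A call has exactly 8 rows; each row is the pose to reach, as a shift and turn from the pose commanded when the call began, along the tool's axes at that moment; what a row does not reach only later rows make up. A row lasts 1/10 s, in which the tool goes at most 50 mm and 8.59 degrees, less where a joint would pass 70% of its speed; a pose out of reach is approached as far as the arm can. A call with a gripper value outside its range is refused whole. OPENING is the opening, from 0 (shut) to 1 (fully open), set as the call begins (- or left out, the last holds). The fingers move at their own pace and stop on an object; FORCE is the grip in N (left out, the last holds). Time passes only in rows, so rows that repeat a pose let the fingers close, or fill a call up. It gives the time, the measured TCP pose, the force and the opening at its end, in the units of the state.
- r.read_state(): the state, without advancing time (a new reading comes with each control period).
- r.get_image(name): name is "scene" or "side" or "wrist"; returns the picture (384x512x3 uint8, red, green, blue); there is no depth.
- r.camera_params(name): a dict with "fx", "fy", "cx", "cy" (pixels), "rvec" (rotation vector, rad) and "tvec" (3), from world to camera coordinates, as OpenCV has them. Camera axes: x right, y down, z forward; pixel columns grow to the right and rows downward; lengths in m; the calibration is good to about 2 mm. The wrist camera is an equidistant fisheye: a pixel r from the principal point sees the ray r / f radians off the axis. A picture is of the moment at which its call begins: read the wrist's pose just before it. camera_params takes no time and is no camera call; for the wrist camera it gives the pose at the moment of the call.
- r.sign_off(): hands the job in, once; it reports no verdict.
The state is a dict: "t": time; "q": joint angles; "joint_velocities": joint speeds; "joint_torque": joint torques, N m; "eef_pos": TCP position; "tcp_rot": TCP orientation; "force": force on the tool from outside, world axes, zero at the start; "ft_torque": the same for the moment, N m; "width": finger opening in m.
Only numpy, scipy, OpenCV 4.12 (cv2) and the standard library are available. Lean on these libraries where they do the work, as an engineer would, in place of code of your own. Each camera call takes 0.05 s, during which the arm holds its last target.

### The job

First bolt the jar carousel's base to the bench: slide the barrel bolt by its upright pin fully home into its keeper, before the carousel is turned. Then turn the carousel until the one tall jar, with the knob on its lid, squarely faces the steel pointer fin at the front of the base, and finish still gripping the carousel (by the tall jar's knob, say) so that it is held still with that jar at the front. Leave the clamp, spanner, glass dome and sanding block alone.

Things in the scene. Friction and masses are not known exactly. Their poses are not given: they have to be found in the camera images.
- stand: fixed plywood base plate of the carousel, 12 mm thick, 250 mm along x, 230 mm along y, plus a wing on its +y side that carries the barrel bolt; place and yaw differ each time. Origin on the bench under the carousel's turning axis; z up; its -x axis points to the front, to the pointer fin.
- pointer (a point): top of the steel pointer fin, a thin 30 mm tall plate on the base's front tongue, 132 mm from the turning axis along the stand's -x, 42 mm above the bench; fixed.
- keeper (a point): centre of the bolt's keeper, fixed on the bench at the stand's x = +47 mm, y = +190 mm, 24.5 mm above the bench. The bolt lies along the stand's x at the same y and height; keeper and guide staples rise no higher than 37 mm above the bench.
- bolt (a joint): how far the barrel bolt is slid along the stand's +x, in m: 0 drawn right back, 0.045 fully home in the keeper (hard stop). Slides with about 2 N of friction and stays where it is left.
- bolt_pin (a point): the middle of the graspable part of the bolt's upright steel pin: a plain vertical round pin 13 mm in diameter whose top is 16 mm above this point; nothing but the pin stands within 23 mm below this point (this point is 60 mm above the bench).
- carousel: turntable: wooden disc 210 mm in diameter, top 36 mm above the bench; fixed on it six jars 49 mm in diameter, 60 degrees apart, five short (tops 91 mm above the bench), one tall (lid top 138 mm); centre post 118 mm. Origin on the turning axis; z up; its -x axis points to the tall jar, so at the front its yaw equals the stand's. Turns freely without stops (friction 0.02 N m).
- jar_knob (a point): the middle of the round knob on the tall jar's lid: an upright cylinder 22 mm in diameter and 36 mm tall, its top 18 mm above this point, which is 156 mm above the bench and 72 mm from the turning axis. It turns with the carousel.
- clamp: bystander: a purple plastic hand clamp lying flat, about 130 x 60 x 18 mm; origin under its centre.
- spanner: bystander: a chrome adjustable spanner lying flat, about 205 x 48 x 13 mm, along its x; origin on the bench near its middle.
- dome: bystander: a small glass dome, 84 mm in diameter and 78 mm tall; origin under its centre.
- sander: bystander: an oak sanding block 110 x 60 x 35 mm; origin under its centre.

How it is judged (in metres and radians):
On the way, in this order (a step that is already met when the one before it is completed fails the run):
1. the bolt is slid fully home into its keeper (value of joint bolt above 0.04 m), for 0.2 s.
2. the tall jar faces the front pointer (x of jar_knob in the frame of stand below 0 m and y of jar_knob in the frame of stand between -0.008 and 0.008 m), for 0.2 s.
At the end, for the whole second after the job is handed in: the bolt is within 5 mm of fully home; the tall jar's knob is on the front side of the base and within 8 mm sideways (about 6 degrees) of the line from the turning axis to the pointer; the carousel is still (under 0.05 rad/s) and the fingers hold it with more than 2 N through the last second (all of step 2 and value of joint bolt above 0.04 m and angular speed of carousel below 0.05 rad/s and contact force between the fingers and carousel above 2 N); the arm keeps its last pose, push and grip.
It fails at once if the carousel is turned (tall jar moved over 30 mm) before the bolt is home (value of joint bolt below 0.04 m and distance of jar_knob from where it was at the start of the episode above 0.03 m).
It fails at once if a bystander is moved more than 30 mm (distance of any of clamp, spanner, dome, sander from where it was at the start of the episode above 0.03 m).
It also fails if it takes over 54 s, if anything falls off the work surface, if the arm or the gripper's body presses on something with over 40 N, if the wrist force passes 120 N, or if a joint passes its speed limit or range.

## Working session

There is one attempt and no reset: what is moved stays moved. The work goes in short steps, Python scripts to look and compute and a shell command to move; the robot and the scene stay as the last step left them, time stands still between calls to the robot, and variables do not carry over. Pictures are saved under pics/ and viewed, and the job is handed in when it is done.

```bash
ls; mkdir -p pics
python3 - <<'E'
from station import r
import cv2
s=r.read_state();print(s)
print(r.grip_point_offset)
for n in("scene","side","wrist"):
    p=r.camera_params(n);print(n,p)
    cv2.imwrite(f"pics/{n}0.png",cv2.cvtColor(r.get_image(n),cv2.COLOR_RGB2BGR))
E
```

```text
pics
{'t': 0.0, 'q': array([ 0.80795458, 18.44105884, -4.01475618, 83.17439607,  1.29357459,
       78.53963474, -3.26001618]), 'joint_velocities': array([-0.02226245,  0.04105624, -0.01047297, -0.01632345, -0.01573962,
        0.05170217, -0.07806103]), 'joint_torque': array([-1.25131752e-03, -4.93579853e+01, -3.82724963e-01, -3.14334905e+01,
        1.30020955e-02,  1.12603378e-02,  4.26072404e-06]), 'eef_pos': array([ 6.49472483e-01, -5.03538272e-05,  2.30205144e-01]), 'tcp_rot': array([[-1.31215861e-05,  9.99998159e-01, -1.91866355e-03],
       [ 9.99999997e-01,  1.29710678e-05, -7.84619911e-05],
       [-7.84369596e-05, -1.91866458e-03, -9.99998156e-01]]), 'force': array([ 1.7351587 , -0.08391129,  0.04010495]), 'ft_torque': array([-0.01468827,  0.00093057, -0.05190978]), 'width': 0.08531143709959983}
-0.0187
scene {'fx': 413.7259228442809, 'fy': 413.7259228442809, 'cx': 252.60918673672637, 'cy': 189.30485968841032, 'rvec': array([ 1.83953299,  1.26355385, -0.69968974]), 'tvec': array([-0.20171914, -0.15659081,  1.70090236])}
side {'fx': 465.46458144666406, 'fy': 465.46458144666406, 'cx': 255.23350205444558, 'cy': 191.92922146939583, 'rvec': array([ 0.47414784,  2.62139917, -1.35580453]), 'tvec': array([ 0.53406457, -0.02160185,  1.71256808])}
wrist {'fx': 297.3186396354542, 'fy': 297.3186396354542, 'cx': 255.48872714032865, 'cy': 195.131432726025, 'rvec': array([-2.85280267e+00, -9.49773649e-04,  2.09911150e-03]), 'tvec': array([-0.64965047, -0.038425  ,  0.37927258])}
```

View pics/scene0.png

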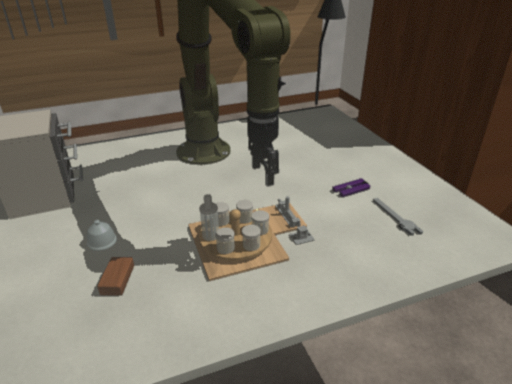

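View pics/side0.png

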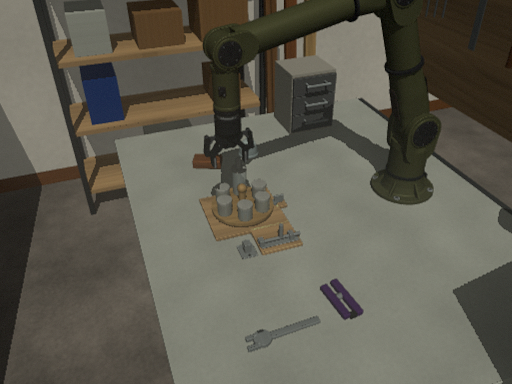

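View pics/wrist0.png

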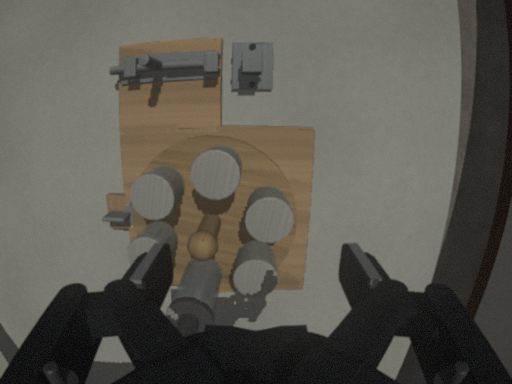

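The wrist view shows the base with its fin at the left (118,216), the bolt at top left (pin near 150,62), the keeper at (252,66) and the tall jar at the bottom (~195,300). I'll enlarge it to pick exact points.

```bash
cat > h.py <<'E'
import numpy as np,cv2
from station import r
from scipy.spatial.transform import Rotation as Ro
def ray(p,uv):
    R=Ro.from_rotvec(p['rvec']).as_matrix();c=-R.T@p['tvec']
    x=(uv[0]-p['cx']);y=(uv[1]-p['cy'])
    if p.get('fish'):
        rr=np.hypot(x,y);th=rr/p['fx'];d=np.array([x/rr*np.sin(th),y/rr*np.sin(th),np.cos(th)])
    else: d=np.array([x/p['fx'],y/p['fy'],1])
    return c,R.T@(d/np.linalg.norm(d))
def onz(p,uv,z):
    c,d=ray(p,uv);return c+d*(z-c[2])/d[2]
def cross(p1,u1,p2,u2):
    A=np.zeros((3,3));b=np.zeros(3)
    for p,u in((p1,u1),(p2,u2)):
        c,d=ray(p,u);M=np.eye(3)-np.outer(d,d);A+=M;b+=M@c
    return np.linalg.solve(A,b)
def par(n):
    p=dict(r.camera_params(n));p['fish']=n=='wrist';return p
def crop(src,dst,x0,y0,x1,y1,s):
    im=cv2.imread(src)[y0:y1,x0:x1]
    im=cv2.convertScaleAbs(im,alpha=1.5)
    cv2.imwrite(dst,cv2.resize(im,None,fx=s,fy=s,interpolation=cv2.INTER_CUBIC))
E
python3 - <<'E'
from h import *
crop('pics/wrist0.png','pics/w0a.png',90,30,330,130,3.3)
crop('pics/wrist0.png','pics/w0b.png',90,110,330,340,2.5)
crop('pics/side0.png','pics/s0a.png',190,140,310,270,4.5)
crop('pics/scene0.png','pics/c0a.png',180,170,320,280,5)
E
```

```text
(no output)
```

View pics/w0a.png

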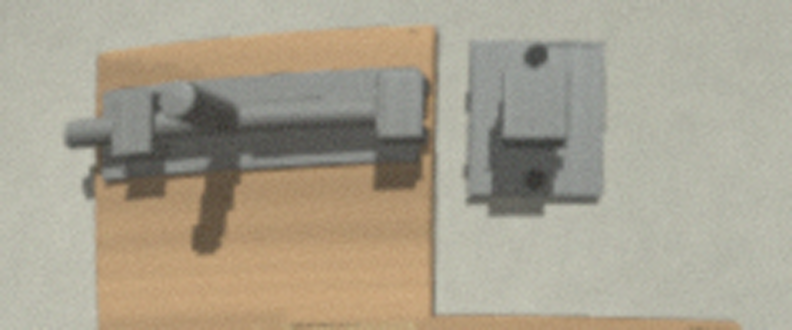

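View pics/w0b.png

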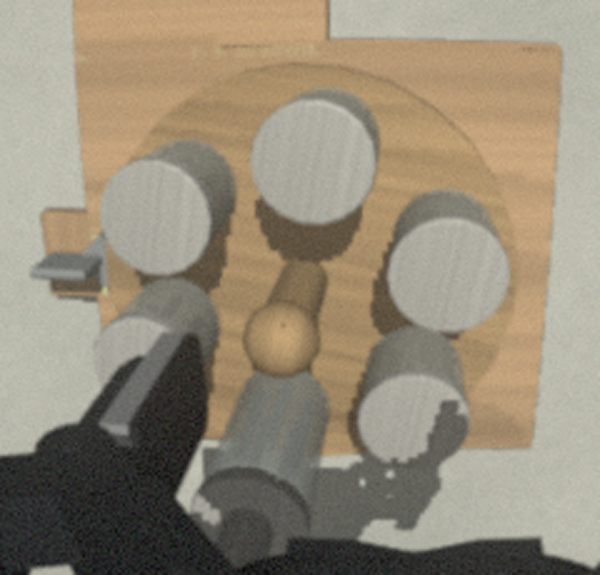

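View pics/s0a.png

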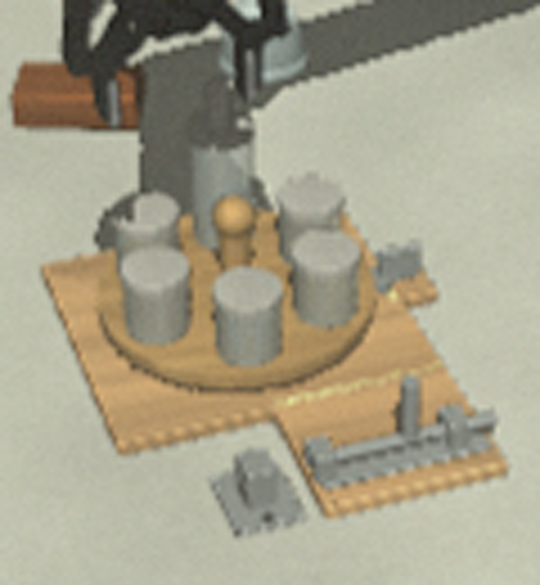

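View pics/c0a.png

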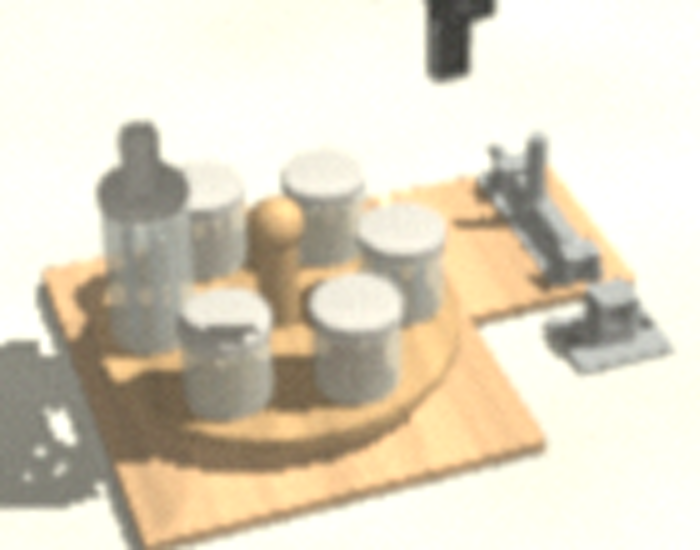

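Run:
```python
from h import *
p=par('wrist')
a=lambda x,y:(90+(x+.5)/3.3-.5,30+(y+.5)/3.3-.5)
b=lambda x,y:(90+(x+.5)/2.5-.5,110+(y+.5)/2.5-.5)
J=[onz(p,b(*q),.091) for q in((157,217),(313,161),(448,275),(412,418))]
J=np.array(J)
print('jars',J.round(4)); ax=(J[0]+J[3])/2;print('axis',ax.round(4))
print('R',np.linalg.norm(J[:,:2]-ax[:2],axis=1))
d=(J-ax)[:,:2];an=np.degrees(np.arctan2(d[:,1],d[:,0]));print('ang',an)
print('post', onz(p,b(281,337),.104).round(4))
pin=onz(p,a(178,102),.076);print('pin',pin.round(4))
k=onz(p,a(535,105),.037);print('keeper',k.round(4))
for q in((100,100),(97,300)):print('wing L edge',onz(p,a(*q),.012).round(4))
for q in((436,40),(434,310)):print('wing R edge',onz(p,a(*q),.012).round(4))
for q in((335,40),(558,45),(533,446)):print('plate corners',onz(p,b(*q),.012).round(4))
for q in((32,272),(85,274),(60,255),(103,250)):print('fin',onz(p,b(*q),.042).round(4))
# other cams
ps,pc=par('side'),par('scene')
s=lambda x,y:(190+(x+.5)/4.5-.5,140+(y+.5)/4.5-.5)
c=lambda x,y:(180+(x+.5)/5-.5,170+(y+.5)/5-.5)
print('pin sc/side',cross(ps,s(409,380),pc,c(537,139)))
print('pin side on z',onz(ps,s(409,380),.076),onz(pc,c(537,139),.076))
print('tall lid top scene', onz(pc,c(138,128),.174))
```

```text
jars [[ 0.5433 -0.0141  0.091 ]
 [ 0.6102  0.0089  0.091 ]
 [ 0.6636 -0.0386  0.091 ]
 [ 0.6489 -0.1072  0.091 ]]
axis [ 0.5961 -0.0607  0.091 ]
R [0.07040635 0.07101455 0.07103475 0.07040635]
ang [138.57090674  78.5511233   18.06574833 -41.42909326]
post [ 0.5957 -0.0611  0.104 ]
pin [0.5348 0.1273 0.076 ]
keeper [0.6457 0.1261 0.037 ]
wing L edge [0.4764 0.1442 0.012 ]
wing L edge [0.4733 0.0645 0.012 ]
wing R edge [0.6093 0.1558 0.012 ]
wing R edge [0.6082 0.0544 0.012 ]
plate corners [0.6113 0.0518 0.012 ]
plate corners [0.72   0.0501 0.012 ]
plate corners [ 0.7194 -0.178   0.012 ]
fin [ 0.4485 -0.0593  0.042 ]
fin [ 0.4807 -0.0596  0.042 ]
fin [ 0.4675 -0.0494  0.042 ]
fin [ 0.4931 -0.0463  0.042 ]
pin sc/side [0.53330524 0.12836965 0.07392373]
pin side on z [0.53424361 0.13060033 0.076     ] [0.53620786 0.12700404 0.076     ]
tall lid top scene [ 0.5786409 -0.1317787  0.174    ]
```

Axis is about (0.596,-0.061), stand yaw about -0.6°, pin about (0.5345,0.1285), knob about (0.582,-0.132). The carousel needs to turn about -79°. First I'll move above the pin.

```bash
python3 -m handwheel '[0.020,-0.018,0.012,0,0,0, 0.040,-0.036,0.025,0,0,0, 0.060,-0.054,0.038,0,0,0, 0.080,-0.072,0.05,0,0,0, 0.1,-0.09,0.068,0,0,0, 0.115,-0.104,0.085,0,0,0, 0.1285,-0.115,0.1,0,0,0, 0.1285,-0.115,0.1,0,0,0]' 0.7
python3 - <<'E'
from h import *
s=r.read_state();print(s['eef_pos'],s['width'],s['force'],s['t'])
for n in("side","wrist"):
    cv2.imwrite(f"pics/{n}1.png",cv2.cvtColor(r.get_image(n),cv2.COLOR_RGB2BGR))
crop('pics/side1.png','pics/s1a.png',200,120,340,260,4)
E
```

```text
t: 0.95
eef_pos: [0.5317, 0.1306, 0.129]
tcp_rot: [[-0.004, 1.0, -0.005], [1.0, 0.004, -0.0], [-0.0, -0.005, -1.0]]
force: [-0.1, -0.7, 0.2]
width: 0.0597
[0.5317279  0.13056763 0.12899052] 0.05969734800056634 [-0.09889999 -0.69049541  0.18111757] 0.95
```

View pics/wrist1.png

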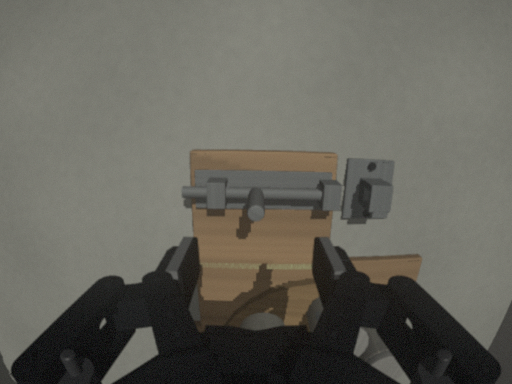

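View pics/s1a.png

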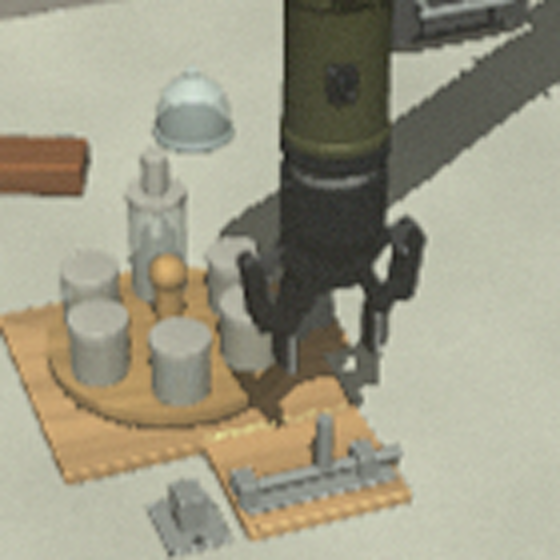

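The pin's top disc is at about (256,212) in the wrist view, between the jaws. I'll recompute its position from there.

Run:
```python
from h import *
p=par('wrist');ps=par('side')
print(onz(p,(256.5,212.5),.076), r.read_state()['eef_pos'])
print('barrel',onz(p,(185,192),.0245),onz(p,(320,194),.0245))
print('keeper',onz(p,(376,196),.037),onz(p,(352,191),.0))
s=lambda x,y:(200+(x+.5)/4-.5,120+(y+.5)/4-.5)
print('knob top side',onz(ps,s(154,157),.174),'pin',onz(ps,s(324,418),.076))
crop('pics/wrist1.png','pics/w1a.png',170,140,410,300,3.3)
```

```text
[0.53657477 0.12762272 0.076     ] [0.53534381 0.12802977 0.13153385]
barrel [0.4730174  0.12803633 0.0245    ] [0.59336096 0.12625799 0.0245    ]
keeper [0.64239533 0.12815964 0.037     ] [0.63194083 0.12223059 0.        ]
knob top side [ 0.58207622 -0.12442104  0.174     ] pin [0.53401648 0.13104398 0.076     ]
```

View pics/w1a.png

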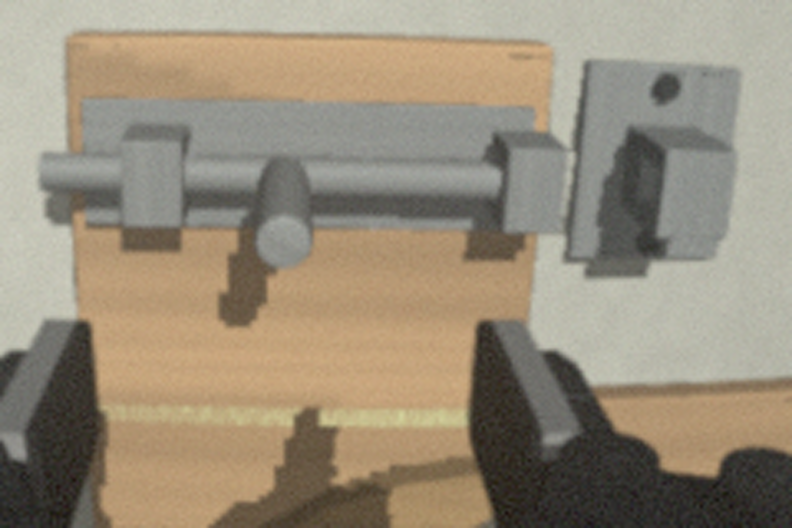

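The pin is at (0.536,0.1276), within 1 mm of the tool axis. I'll descend, then close.

```bash
python3 -m handwheel '[0,0.001,0.015,0,0,0, 0,0.001,0.030,0,0,0, 0,0.001,0.045,0,0,0, 0,0.001,0.06,0,0,0, 0,0.001,0.072,0,0,0, 0,0.001,0.08,0,0,0, 0,0.001,0.088,0,0,0, 0,0.001,0.088,0,0,0]' 0.7
python3 -m handwheel '[0,0,0,0,0,0, 0,0,0,0,0,0, 0,0,0,0,0,0, 0,0,0,0,0,0, 0,0,0,0,0,0, 0,0,0,0,0,0, 0,0,0,0,0,0, 0,0,0,0,0,0]' 0 40
python3 -c "
from station import r
s=r.read_state();print(s['eef_pos'],s['width'],s['force'])"
```

```text
t: 1.85
eef_pos: [0.5353, 0.1283, 0.0422]
tcp_rot: [[-0.0, 1.0, -0.002], [1.0, 0.0, -0.0], [-0.0, -0.002, -1.0]]
force: [0.5, 1.1, -0.1]
width: 0.0598
t: 2.65
eef_pos: [0.5363, 0.1286, 0.044]
tcp_rot: [[-0.0, 1.0, 0.001], [1.0, 0.0, 0.0], [0.0, 0.001, -1.0]]
force: [-1.1, -0.9, 5.4]
width: 0.0116
[0.53630209 0.12860417 0.04401826] 0.011631008229653158 [-1.11824378 -0.9281757   5.432852  ]
```

Gripped (11.6 mm). Now I'll slide the bolt along +x.

```bash
python3 -m handwheel '[0,0.005,0,0,0,0, 0,0.011,0,0,0,0, 0,0.018,0,0,0,0, 0,0.025,0,0,0,0, 0,0.031,0,0,0,0, 0,0.037,0,0,0,0, 0,0.041,0,0,0,0, 0,0.043,0,0,0,0]'
python3 -m handwheel '[0,0.001,0,0,0,0, 0,0.002,0,0,0,0, 0,0.003,0,0,0,0, 0,0.004,0,0,0,0, 0,0.005,0,0,0,0, 0,0.005,0,0,0,0, 0,0.005,0,0,0,0, 0,0.005,0,0,0,0]'
```

```text
t: 3.45
eef_pos: [0.5683, 0.128, 0.0437]
tcp_rot: [[-0.001, 1.0, -0.023], [1.0, 0.001, -0.004], [-0.004, -0.023, -1.0]]
force: [-35.8, -5.1, 34.1]
width: 0.0117
t: 4.25
eef_pos: [0.5683, 0.128, 0.0436]
tcp_rot: [[-0.002, 0.999, -0.033], [1.0, 0.002, -0.006], [-0.006, -0.033, -0.999]]
force: [-46.3, -5.6, 41.2]
width: 0.0116
```

It stopped 32 mm along with about 46 N. I'll ease off and look.

```bash
python3 -m handwheel '[0,-0.004,0,0,0,0, 0,-0.008,0,0,0,0, 0,-0.012,0,0,0,0, 0,-0.014,0,0,0,0, 0,-0.014,0,0,0,0, 0,-0.014,0,0,0,0, 0,-0.014,0,0,0,0, 0,-0.014,0,0,0,0]'
python3 - <<'E'
from h import *
for n in("side","wrist","scene"):
    cv2.imwrite(f"pics/{n}2.png",cv2.cvtColor(r.get_image(n),cv2.COLOR_RGB2BGR))
crop('pics/side2.png','pics/s2a.png',210,180,330,270,6)
crop('pics/wrist2.png','pics/w2a.png',130,120,390,320,3)
crop('pics/scene2.png','pics/c2a.png',240,160,330,250,6)
E
```

```text
t: 5.05
eef_pos: [0.568, 0.1281, 0.0439]
tcp_rot: [[-0.0, 1.0, -0.004], [1.0, 0.0, -0.001], [-0.001, -0.004, -1.0]]
force: [-7.3, -2.0, 10.4]
width: 0.0119
```

View pics/s2a.png

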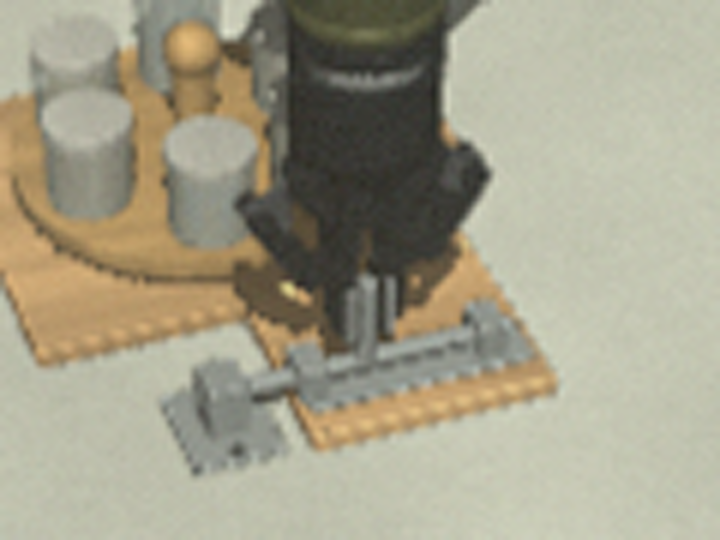

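View pics/w2a.png

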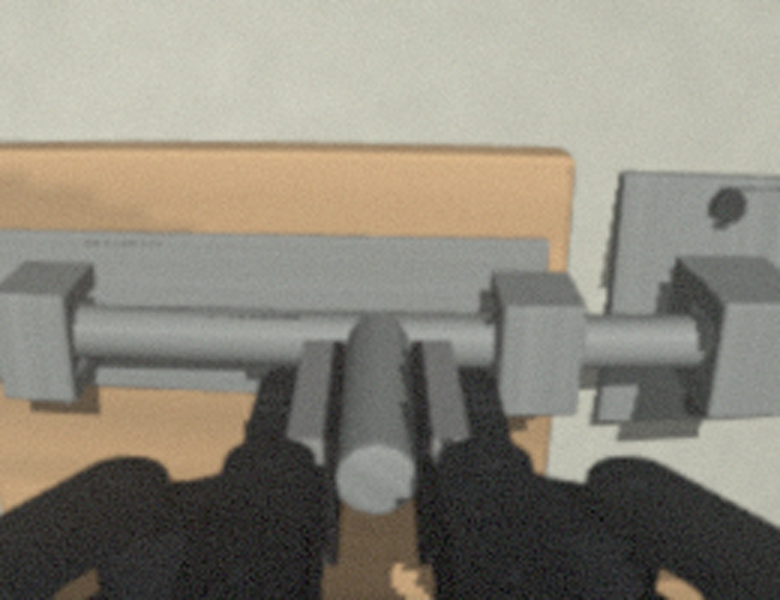

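View pics/c2a.png

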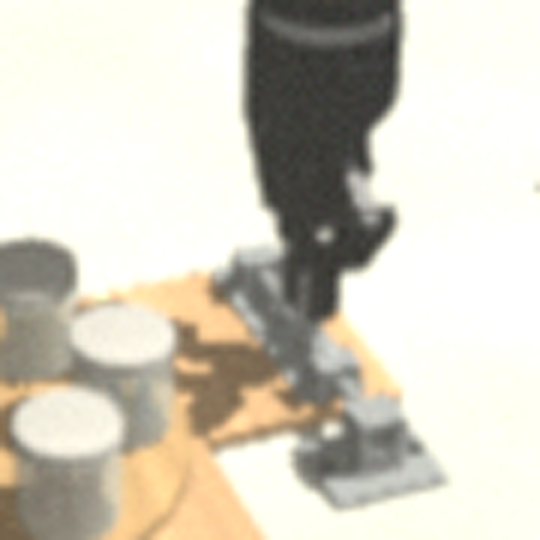

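Run:
```python
from h import *
p=par('wrist');ps=par('side')
w=lambda x,y:(130+(x+.5)/3-.5,120+(y+.5)/3-.5)
sd=lambda x,y:(210+(x+.5)/6-.5,180+(y+.5)/6-.5)
print(r.read_state()['eef_pos'],r.read_state()['force'])
print('tip',onz(p,w(703,340),.0245))
print('keeper face top edge',onz(p,w(722,305),.037),onz(p,w(678,258),.037),'keeper face bottom',onz(p,w(705,415),.005))
print('staple R left top',onz(p,w(510,310),.037),onz(p,w(493,272),.037),'right',onz(p,w(583,305),.037))
print('staple L',onz(p,w(5,290),.037),onz(p,w(70,310),.037))
print('pin top',onz(p,w(376,480),.076))
print('side tip @z',onz(ps,sd(245,388),.0245))
print('finger back tip at z.044 lowest black',onz(p,w(478,375),.044))
crop('pics/wrist2.png','pics/w2b.png',220,200,340,290,6.5)
```

```text
[0.5680053  0.1280793  0.04387056] [-7.76535165 -2.19970212 10.67712791]
tip [0.6361732  0.12673792 0.0245    ]
keeper face top edge [0.63399088 0.13953704 0.037     ] [0.62382527 0.14904475 0.037     ] keeper face bottom [0.64778506 0.0978854  0.005     ]
staple R left top [0.59262177 0.13915974 0.037     ] [0.58916373 0.14652952 0.037     ] right [0.60624669 0.14000896 0.037     ]
staple L [0.49714589 0.14219024 0.037     ] [0.5103071  0.13842035 0.037     ]
pin top [0.56840626 0.12797048 0.076     ]
side tip @z [0.63242982 0.12992545 0.0245    ]
finger back tip at z.044 lowest black [0.58643354 0.12946805 0.044     ]
```

View pics/w2b.png

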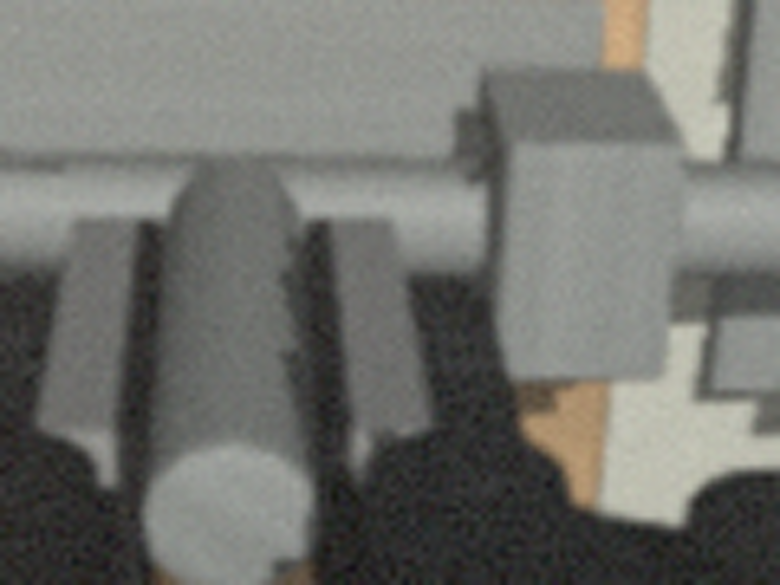

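The bolt tip is at the keeper mouth, and the right finger's back is very close to the staple (x≈0.59). Force on the tool is back and up, which suggests the finger is fouling the staple. I'll regrip 9 mm higher.

```bash
python3 -m handwheel '[0,-0.001,0,0,0,0, 0,-0.002,0,0,0,0, 0,-0.002,-0.002,0,0,0, 0,-0.002,-0.005,0,0,0, 0,-0.002,-0.008,0,0,0, 0,-0.002,-0.01,0,0,0, 0,-0.002,-0.01,0,0,0, 0,-0.002,-0.01,0,0,0]' 0.24
python3 -m handwheel '[0,0,0,0,0,0, 0,0,0,0,0,0, 0,0,0,0,0,0, 0,0,0,0,0,0, 0,0,0,0,0,0, 0,0,0,0,0,0, 0,0,0,0,0,0, 0,0,0,0,0,0]' 0 40
python3 -m handwheel '[0,0.002,0,0,0,0, 0,0.004,0,0,0,0, 0,0.006,0,0,0,0, 0,0.008,0,0,0,0, 0,0.010,0,0,0,0, 0,0.011,0,0,0,0, 0,0.012,0,0,0,0, 0,0.012,0,0,0,0]'
```

```text
t: 6.0
eef_pos: [0.5681, 0.1285, 0.0534]
tcp_rot: [[0.0, 1.0, 0.0], [1.0, -0.0, 0.0], [0.0, 0.0, -1.0]]
force: [-0.4, -0.0, 0.1]
width: 0.0207
t: 6.8
eef_pos: [0.568, 0.1285, 0.0534]
tcp_rot: [[0.0, 1.0, 0.0], [1.0, -0.0, -0.0], [-0.0, 0.0, -1.0]]
force: [-1.7, -1.3, 2.2]
width: 0.0112
t: 7.6
eef_pos: [0.5684, 0.1285, 0.0531]
tcp_rot: [[-0.002, 1.0, -0.025], [1.0, 0.002, -0.004], [-0.004, -0.025, -1.0]]
force: [-32.0, -3.7, 28.4]
width: 0.0117
```

Same stop at x=0.568 when higher, so the finger isn't what blocks it. I'll unload, release, lift and look at bolt and keeper properly.

```bash
python3 -m handwheel '[0,-0.004,0,0,0,0, 0,-0.008,0,0,0,0, 0,-0.012,0,0,0,0, 0,-0.012,-0.005,0,0,0, 0,-0.012,-0.015,0,0,0, 0,-0.012,-0.03,0,0,0, 0,-0.012,-0.05,0,0,0, 0,-0.012,-0.05,0,0,0]' 0.5
python3 -m handwheel '[0,0.02,-0.01,0,0,0, -0.01,0.04,-0.02,0,0,0, -0.02,0.06,-0.02,0,0,0, -0.03,0.07,-0.02,0,0,0, -0.03,0.07,-0.02,0,0,0, -0.03,0.07,-0.02,0,0,0, -0.03,0.07,-0.02,0,0,0, -0.03,0.07,-0.02,0,0,0]'
python3 - <<'E'
from h import *
for n in("side","wrist","scene"):
    cv2.imwrite(f"pics/{n}3.png",cv2.cvtColor(r.get_image(n),cv2.COLOR_RGB2BGR))
crop('pics/side3.png','pics/s3a.png',210,180,330,270,6)
crop('pics/wrist3.png','pics/w3a.png',80,120,340,280,3)
crop('pics/scene3.png','pics/c3a.png',240,160,330,250,6)
E
```

```text
t: 8.4
eef_pos: [0.571, 0.1291, 0.1077]
tcp_rot: [[0.0, 1.0, 0.007], [1.0, -0.0, 0.002], [0.002, 0.007, -1.0]]
force: [0.5, 0.4, -0.8]
width: 0.0426
t: 9.2
eef_pos: [0.6372, 0.0995, 0.1233]
tcp_rot: [[-0.001, 1.0, -0.001], [1.0, 0.001, 0.0], [0.0, -0.001, -1.0]]
force: [-0.2, -0.4, 0.3]
width: 0.0426
```

View pics/s3a.png

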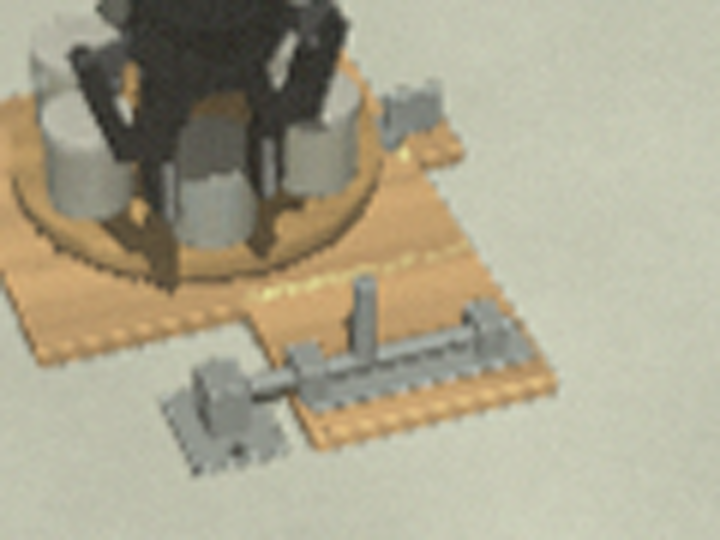

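View pics/w3a.png

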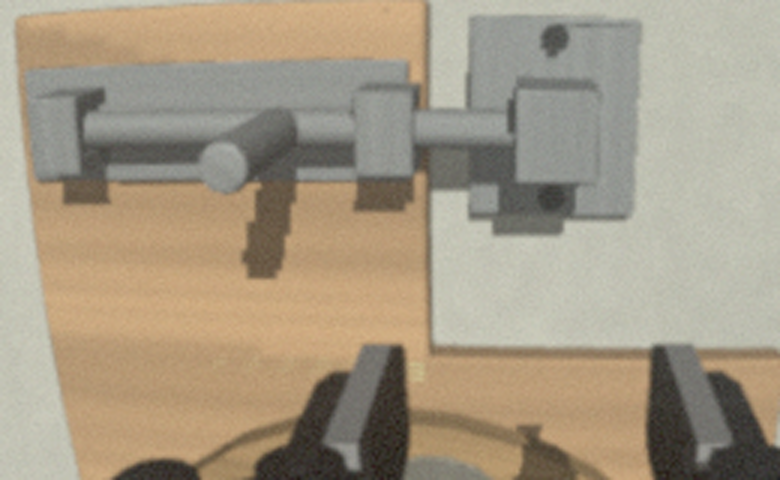

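View pics/c3a.png

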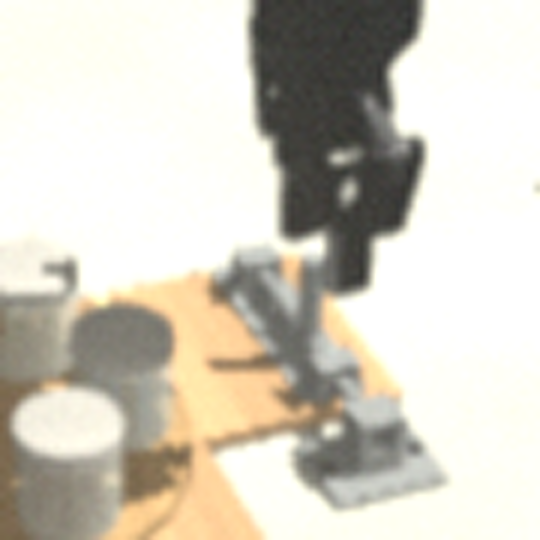

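Run:
```python
from h import *
crop('pics/wrist1.png','pics/w1b.png',310,150,410,230,7.5)
crop('pics/wrist0.png','pics/w0c.png',190,35,290,110,7.5)
crop('pics/wrist3.png','pics/w3b.png',190,130,310,210,6.5)
p=par('wrist')
w=lambda x,y:(80+(x+.5)/3-.5,120+(y+.5)/3-.5)
for q in((517,90),(598,90),(598,184),(513,184)):print('keeper',onz(p,w(*q),.037).round(4))
for q in((360,92),(415,92),(410,176),(356,176)):print('stapleR',onz(p,w(*q),.037).round(4))
print('pin',onz(p,w(224,168),.076))
```

```text
keeper [0.6354 0.1391 0.037 ]
keeper [0.6564 0.1392 0.037 ]
keeper [0.6569 0.1141 0.037 ]
keeper [0.6343 0.114  0.037 ]
stapleR [0.5943 0.139  0.037 ]
stapleR [0.6089 0.1388 0.037 ]
stapleR [0.6069 0.1163 0.037 ]
stapleR [0.5923 0.1163 0.037 ]
pin [0.56902569 0.12767986 0.076     ]
```

View pics/w1b.png

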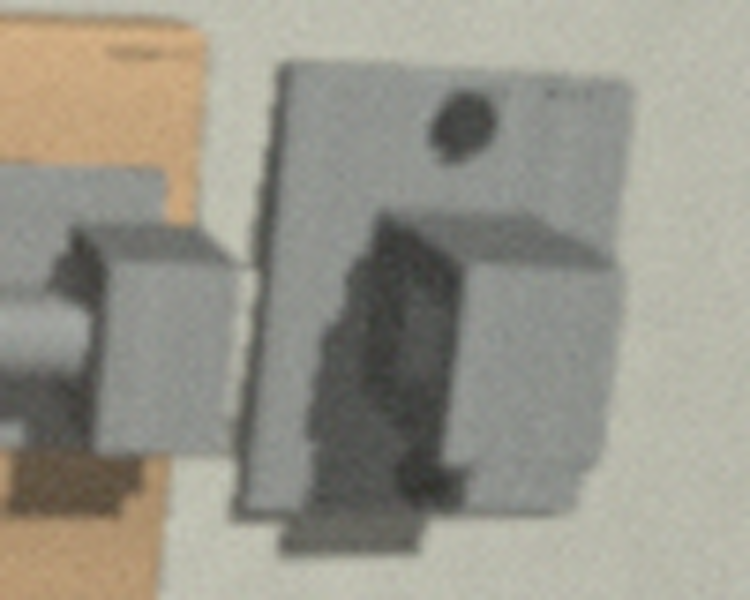

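View pics/w0c.png

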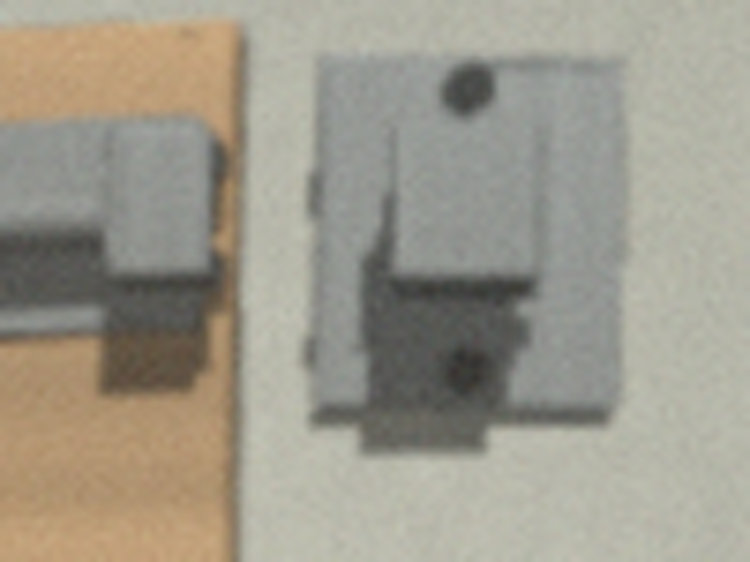

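View pics/w3b.png

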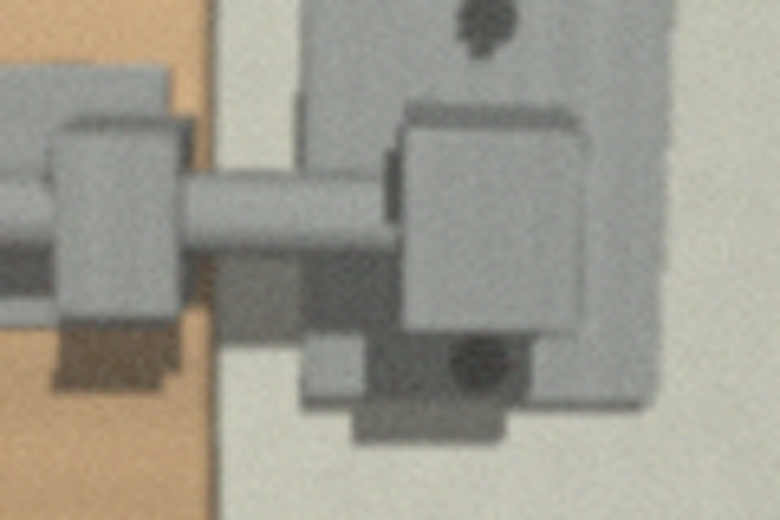

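The keeper has a clear hole, and I can't tell whether the bolt is at its hard stop or caught at the mouth. The deciding test is to draw it back. If it goes well past its starting place, its travel is already complete at this end.

```bash
python3 -m handwheel '[0.01,-0.02,0,0,0,0, 0.02,-0.04,0,0,0,0, 0.028,-0.06,0,0,0,0, 0.0285,-0.0685,0,0,0,0, 0.0285,-0.0685,0.02,0,0,0, 0.0285,-0.0685,0.04,0,0,0, 0.0285,-0.0685,0.06,0,0,0, 0.0285,-0.0685,0.076,0,0,0]' 0.5
python3 -m handwheel '[0,0,0,0,0,0, 0,0,0,0,0,0, 0,0,0,0,0,0, 0,0,0,0,0,0, 0,0,0,0,0,0, 0,0,0,0,0,0, 0,0,0,0,0,0, 0,0,0,0,0,0]' 0 40
python3 -m handwheel '[0,-0.005,0,0,0,0, 0,-0.010,0,0,0,0, 0,-0.015,0,0,0,0, 0,-0.02,0,0,0,0, 0,-0.025,0,0,0,0, 0,-0.03,0,0,0,0, 0,-0.035,0,0,0,0, 0,-0.038,0,0,0,0]'
```

```text
t: 10.15
eef_pos: [0.5696, 0.1262, 0.0464]
tcp_rot: [[0.0, 1.0, -0.0], [1.0, -0.0, -0.001], [-0.001, -0.0, -1.0]]
force: [0.0, -0.5, -0.2]
width: 0.0432
t: 10.95
eef_pos: [0.5681, 0.1265, 0.0475]
tcp_rot: [[-0.0, 1.0, -0.003], [1.0, 0.0, -0.001], [-0.001, -0.003, -1.0]]
force: [-4.9, -1.2, -0.1]
width: 0.0113
t: 11.75
eef_pos: [0.5312, 0.1271, 0.0476]
tcp_rot: [[-0.0, 1.0, 0.0], [1.0, 0.0, 0.0], [0.0, 0.0, -1.0]]
force: [2.2, 0.3, -4.6]
width: 0.0115
```

```bash
python3 -m handwheel '[0,-0.001,0,0,0,0, 0,-0.002,0,0,0,0, 0,-0.003,0,0,0,0, 0,-0.004,0,0,0,0, 0,-0.004,0,0,0,0, 0,-0.004,0,0,0,0, 0,-0.004,0,0,0,0, 0,-0.004,0,0,0,0]'
```

```text
t: 12.55
eef_pos: [0.5276, 0.1272, 0.0475]
tcp_rot: [[-0.0, 1.0, 0.0], [1.0, 0.0, 0.0], [0.0, 0.0, -1.0]]
force: [1.3, 0.7, -1.5]
width: 0.0117
```

It has gone 9 mm past the start with only about 2 N, so the bolt began partly slid. One more nudge will find the back stop and give the full travel.

```bash
python3 -m handwheel '[0,-0.002,0,0,0,0, 0,-0.004,0,0,0,0, 0,-0.006,0,0,0,0, 0,-0.008,0,0,0,0, 0,-0.008,0,0,0,0, 0,-0.008,0,0,0,0, 0,-0.008,0,0,0,0, 0,-0.008,0,0,0,0]'
```

```text
t: 13.35
eef_pos: [0.5228, 0.1273, 0.0476]
tcp_rot: [[0.0, 1.0, 0.007], [1.0, -0.0, 0.001], [0.001, 0.007, -1.0]]
force: [11.6, 1.9, -10.8]
width: 0.0114
```

The back stop is at 0.523 and the front stop at 0.568, which is 45 mm, the bolt's whole travel. So 0.568 is fully home. I'll push it back there.

```bash
python3 -m handwheel '[0,0.007,0,0,0,0, 0,0.014,0,0,0,0, 0,0.022,0,0,0,0, 0,0.029,0,0,0,0, 0,0.036,0,0,0,0, 0,0.043,0,0,0,0, 0,0.048,0,0,0,0, 0,0.052,0,0,0,0]'
python3 -m handwheel '[0,0,0,0,0,0, 0,0,0,0,0,0, 0,0,0,0,0,0, 0,0,0,0,0,0, 0,-0.001,0,0,0,0, 0,-0.002,0,0,0,0, 0,-0.003,0,0,0,0, 0,-0.003,0,0,0,0]'
```

```text
t: 14.15
eef_pos: [0.5682, 0.1265, 0.0473]
tcp_rot: [[0.0, 1.0, -0.009], [1.0, -0.0, -0.002], [-0.002, -0.009, -1.0]]
force: [-21.0, -3.1, 19.7]
width: 0.0114
t: 14.95
eef_pos: [0.5681, 0.1265, 0.0475]
tcp_rot: [[0.0, 1.0, -0.001], [1.0, -0.0, -0.001], [-0.001, -0.001, -1.0]]
force: [-5.2, -1.2, 5.8]
width: 0.0115
```

```bash
python3 -m handwheel '[0,0,0,0,0,0, 0,0,-0.01,0,0,0, 0,0,-0.03,0,0,0, 0,0,-0.06,0,0,0, 0,0,-0.1,0,0,0, 0,0,-0.14,0,0,0, 0,0,-0.18,0,0,0, 0,0,-0.19,0,0,0]' 0.5
python3 -m handwheel '[-0.03,0.002,0,0,0,0, -0.07,0.004,0,0,0,0, -0.11,0.006,0,0,0,0, -0.15,0.008,0,0,0,0, -0.19,0.01,0,0,0,0, -0.23,0.012,0,0,0,0, -0.255,0.0135,0,0,0,0, -0.2575,0.0135,0,0,0,0]' 0.7
python3 - <<'E'
from h import *
for n in("side","scene","wrist"):
    print(n,r.read_state()['eef_pos'],r.read_state()['t'])
    if n=='wrist': p=par(n); print(p['rvec'],p['tvec'])
    cv2.imwrite(f"pics/{n}4.png",cv2.cvtColor(r.get_image(n),cv2.COLOR_RGB2BGR))
crop('pics/side4.png','pics/s4a.png',190,130,320,270,4)
crop('pics/scene4.png','pics/c4a.png',180,160,320,280,5)
E
```

```text
t: 15.75
eef_pos: [0.5715, 0.1278, 0.2437]
tcp_rot: [[-0.0, 1.0, 0.01], [1.0, 0.0, 0.002], [0.002, 0.01, -1.0]]
force: [-0.3, 0.1, 0.5]
width: 0.0428
t: 16.55
eef_pos: [0.5816, -0.1361, 0.2371]
tcp_rot: [[0.007, 1.0, 0.0], [1.0, -0.007, -0.003], [-0.003, 0.0, -1.0]]
force: [-0.8, -0.4, 0.2]
width: 0.0597
side [ 0.58155708 -0.1360907   0.23708478] 16.55
scene [ 0.58180874 -0.13352452  0.23707666] 16.6
wrist [ 0.58205716 -0.13101806  0.23710889] 16.65
[-2.85326364e+00  1.70296472e-03 -1.46443702e-04] [-0.58276711 -0.16457968  0.34772239]
```

View pics/wrist4.png

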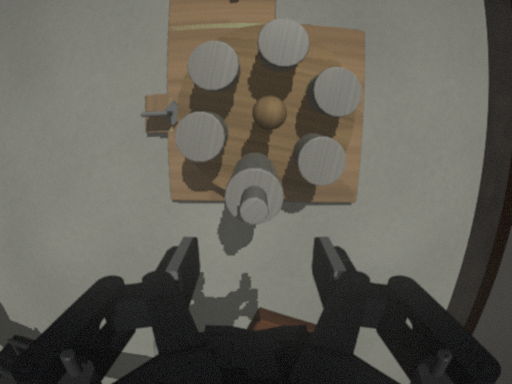

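View pics/s4a.png

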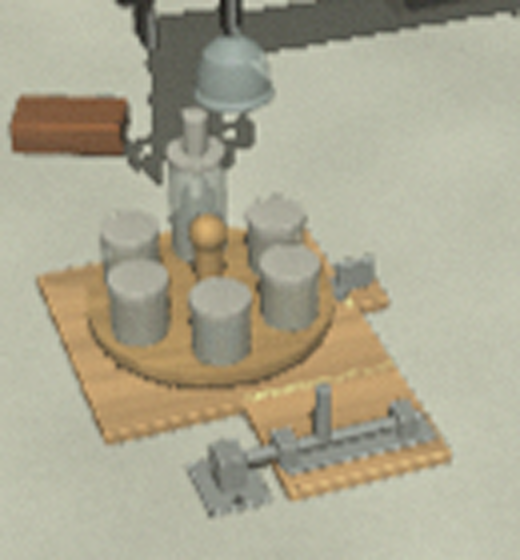

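View pics/c4a.png

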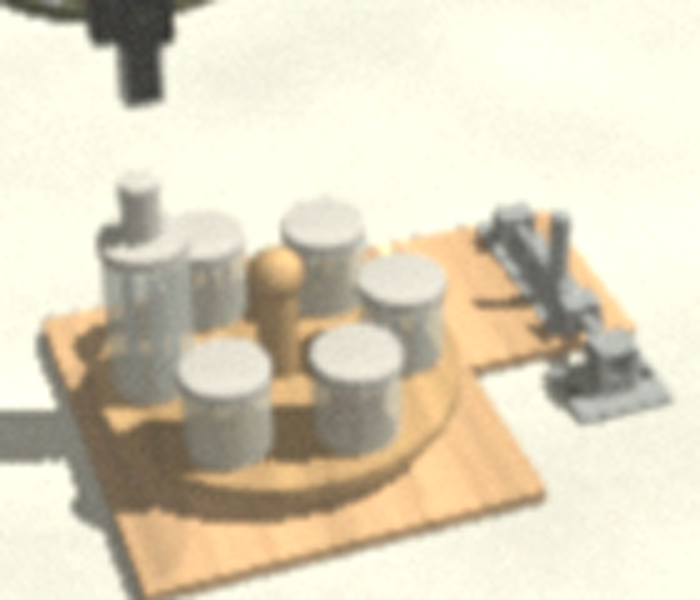

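The wrist view shows the knob top at (253,208), all five short jars and the fin at (158,114). I'll measure all of these again.

Run:
```python
from h import *
p=par('wrist');p['rvec']=np.array([-2.85326364e+00,1.70296472e-03,-1.46443702e-04]);p['tvec']=np.array([-0.58276711,-0.16457968,0.34772239])
print('now',r.read_state()['eef_pos'],r.read_state()['tcp_rot'].round(4))
k=onz(p,(253.5,208.5),.174);print('knob',k)
J=np.array([onz(p,q,.091) for q in((200,137),(213,66),(284,42),(338,92),(321,161))])
print(J.round(4))
o=cv2.minEnclosingCircle(J[:,:2].astype(np.float32));
A=np.c_[2*J[:,:2],np.ones(5)];s=np.linalg.lstsq(A,(J[:,:2]**2).sum(1),rcond=None)[0]
print('centre',s[:2],'R',np.sqrt(s[2]+s[0]**2+s[1]**2))
f1,f2=onz(p,(143,113),.042),onz(p,(172,114),.042);print('fin',f1,f2)
print('angle knob',np.degrees(np.arctan2(*(k[:2]-s[:2])[::-1])),'r',np.hypot(*(k[:2]-s[:2])))
for q in((170,200),(357,203),(365,31),(277,24)):print('corner',onz(p,q,.012).round(4))
crop('pics/wrist4.png','pics/w4a.png',130,0,380,230,3)
```

```text
now [ 0.58223571 -0.12944044  0.23714984] [[-8.e-04  1.e+00  1.e-04]
 [ 1.e+00  8.e-04  9.e-04]
 [ 9.e-04  1.e-04 -1.e+00]]
knob [ 0.58110927 -0.13101304  0.174     ]
[[ 0.5282 -0.0858  0.091 ]
 [ 0.542  -0.0161  0.091 ]
 [ 0.6101  0.0076  0.091 ]
 [ 0.6635 -0.0401  0.091 ]
 [ 0.6482 -0.1098  0.091 ]]
centre [ 0.59567002 -0.06224215] R 0.07116852554162435
fin [ 0.45020624 -0.05887104  0.042     ] [ 0.48641846 -0.06223402  0.042     ]
angle knob -101.95459216590483 r 0.07029545545402224
corner [ 0.4684 -0.1755  0.012 ]
corner [ 0.7202 -0.1801  0.012 ]
corner [0.7226 0.0495 0.012 ]
corner [0.6091 0.0496 0.012 ]
```

View pics/w4a.png

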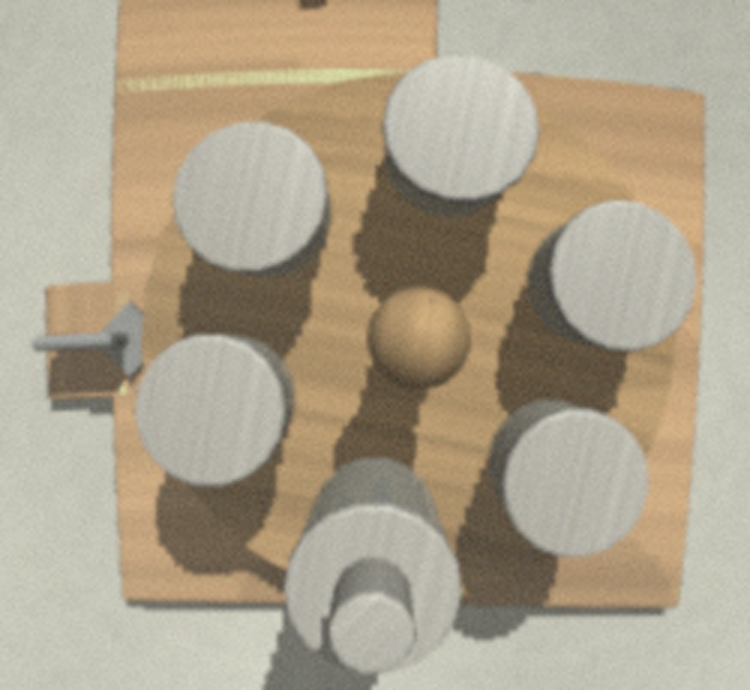

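```bash
python3 -m handwheel '[-0.001,-0.001,0.015,0,0,0, -0.002,-0.001,0.030,0,0,0, -0.002,-0.001,0.045,0,0,0, -0.002,-0.001,0.06,0,0,0, -0.002,-0.001,0.072,0,0,0, -0.002,-0.001,0.082,0,0,0, -0.002,-0.001,0.09,0,0,0, -0.002,-0.001,0.092,0,0,0]' 0.7
python3 -m handwheel '[0,0,0,0,0,0, 0,0,0,0,0,0, 0,0,0,0,0,0, 0,0,0,0,0,0, 0,0,0,0,0,0, 0,0,0,0,0,0, 0,0,0,0,0,0, 0,0,0,0,0,0]' 0 30
python3 -c "
from station import r
s=r.read_state();print(s['eef_pos'],s['width'],s['force'],s['q'])"
```

```text
t: 17.5
eef_pos: [0.5806, -0.1324, 0.1442]
tcp_rot: [[0.0, 1.0, -0.001], [1.0, -0.0, 0.0], [0.0, -0.001, -1.0]]
force: [-0.4, 0.9, 0.4]
width: 0.0595
t: 18.3
eef_pos: [0.5814, -0.1328, 0.1462]
tcp_rot: [[0.0, 1.0, 0.001], [1.0, -0.0, -0.0], [-0.0, 0.001, -1.0]]
force: [-1.7, -0.6, 5.4]
width: 0.021
[ 0.58136529 -0.13277559  0.14618756] 0.02099881945606214 [-1.68481218 -0.57490023  5.44872337] [ 9.22459546 14.94619587  1.26526271 97.44481797 -0.34070314 67.5437964
 10.57200052]
```

Gripped (21 mm on the knob). Next I'll work out the arc shifts for 20° turns. They are the same for each call, because the tool turns with the carousel.

Run:
```python
import numpy as np
rho=.072*np.array([np.cos(np.radians(-101.7)),np.sin(np.radians(-101.7))])
for f in np.arange(2.5,21,2.5):
    a=np.radians(-f);R=np.array([[np.cos(a),-np.sin(a)],[np.sin(a),np.cos(a)]])
    d=R@rho-rho;print(f,d[::-1].round(4))
```

```text
2.5 [ 0.0007 -0.0031]
5.0 [ 0.0015 -0.0061]
7.5 [ 0.0025 -0.0091]
10.0 [ 0.0036 -0.012 ]
12.5 [ 0.0048 -0.0149]
15.0 [ 0.0062 -0.0178]
17.5 [ 0.0077 -0.0205]
20.0 [ 0.0092 -0.0232]
```

```bash
python3 -m handwheel '[0.0007,-0.0031,0,0,0,2.5, 0.0015,-0.0061,0,0,0,5, 0.0025,-0.0091,0,0,0,7.5, 0.0036,-0.012,0,0,0,10, 0.0048,-0.0149,0,0,0,12.5, 0.0062,-0.0178,0,0,0,15, 0.0077,-0.0205,0,0,0,17.5, 0.0092,-0.0232,0,0,0,20]'
python3 -c "
from station import r
s=r.read_state();print(s['q'])"
```

```text
t: 19.1
eef_pos: [0.5578, -0.1238, 0.1462]
tcp_rot: [[0.344, 0.939, 0.001], [0.939, -0.344, -0.001], [-0.0, 0.001, -1.0]]
force: [-1.8, -1.2, 6.6]
width: 0.021
[  6.99713437  12.06934429   3.20654418 101.00925702  -0.68937813
  66.89130212  -9.70798697]
```

Turning well with low force. I'll continue.

```bash
python3 -m handwheel '[0.0007,-0.0031,0,0,0,2.5, 0.0015,-0.0061,0,0,0,5, 0.0025,-0.0091,0,0,0,7.5, 0.0036,-0.012,0,0,0,10, 0.0048,-0.0149,0,0,0,12.5, 0.0062,-0.0178,0,0,0,15, 0.0077,-0.0205,0,0,0,17.5, 0.0092,-0.0232,0,0,0,20]'
python3 -m handwheel '[0.0007,-0.0031,0,0,0,2.5, 0.0015,-0.0061,0,0,0,5, 0.0025,-0.0091,0,0,0,7.5, 0.0036,-0.012,0,0,0,10, 0.0048,-0.0149,0,0,0,12.5, 0.0062,-0.0178,0,0,0,15, 0.0077,-0.0205,0,0,0,17.5, 0.0092,-0.0232,0,0,0,20]'
```

```text
t: 19.9
eef_pos: [0.5387, -0.1074, 0.1462]
tcp_rot: [[0.644, 0.765, -0.0], [0.765, -0.644, -0.001], [-0.001, 0.0, -1.0]]
force: [-3.6, -1.6, 6.9]
width: 0.0213
t: 20.7
eef_pos: [0.5263, -0.0853, 0.1461]
tcp_rot: [[0.867, 0.498, -0.002], [0.498, -0.867, -0.001], [-0.002, -0.0, -1.0]]
force: [-5.0, -0.8, 7.5]
width: 0.021
```

```bash
python3 -m handwheel '[0.0007,-0.0031,0,0,0,2.5, 0.0015,-0.0061,0,0,0,5, 0.0025,-0.0091,0,0,0,7.5, 0.0036,-0.012,0,0,0,10, 0.0048,-0.0149,0,0,0,12.5, 0.0062,-0.0178,0,0,0,15, 0.0077,-0.0205,0,0,0,17.5, 0.0087,-0.0222,0,0,0,19]'
python3 -m handwheel '[0,0,0,0,0,0, 0,0,0,0,0,0, 0,0,0,0,0,0, 0,0,0,0,0,0, 0,0,0,0,0,0, 0,0,0,0,0,0, 0,0,0,0,0,0, 0,0,0,0,0,0]'
python3 - <<'E'
from h import *
print(r.read_state()['eef_pos'],r.read_state()['force'],r.read_state()['width'])
p=par('wrist');print(list(p['rvec']),list(p['tvec']))
for n in("wrist","side","scene"):
    cv2.imwrite(f"pics/{n}5.png",cv2.cvtColor(r.get_image(n),cv2.COLOR_RGB2BGR))
crop('pics/side5.png','pics/s5a.png',190,130,320,270,4)
crop('pics/scene5.png','pics/c5a.png',180,160,320,280,5)
E
```

```text
t: 21.5
eef_pos: [0.5223, -0.0613, 0.1462]
tcp_rot: [[0.982, 0.189, -0.003], [0.189, -0.982, -0.0], [-0.003, -0.0, -1.0]]
force: [-7.1, 0.6, 10.1]
width: 0.0208
t: 22.3
eef_pos: [0.5223, -0.0613, 0.1461]
tcp_rot: [[0.982, 0.19, -0.003], [0.19, -0.982, 0.0], [-0.003, -0.001, -1.0]]
force: [-7.3, -0.1, 9.9]
width: 0.021
[ 0.52228088 -0.06134027  0.14613774] [-7.27462615 -0.12161003  9.94605082] 0.021024299416552743
[np.float64(-2.241546761081828), np.float64(1.8479059898077348), np.float64(0.2699467973152989)] [np.float64(-0.16082000885204176), np.float64(0.4670248179794415), np.float64(0.4413421067869789)]
```

View pics/wrist5.png

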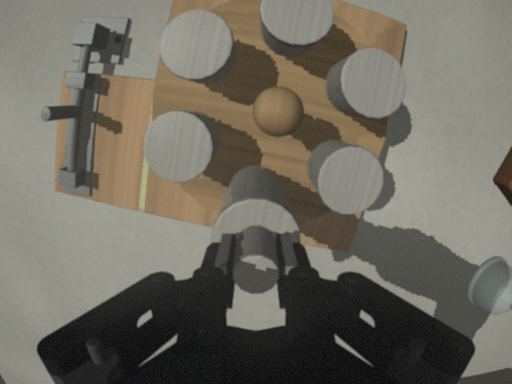

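View pics/s5a.png

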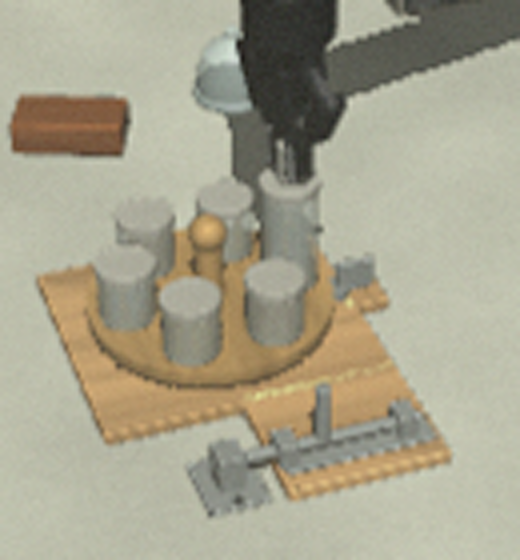

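View pics/c5a.png

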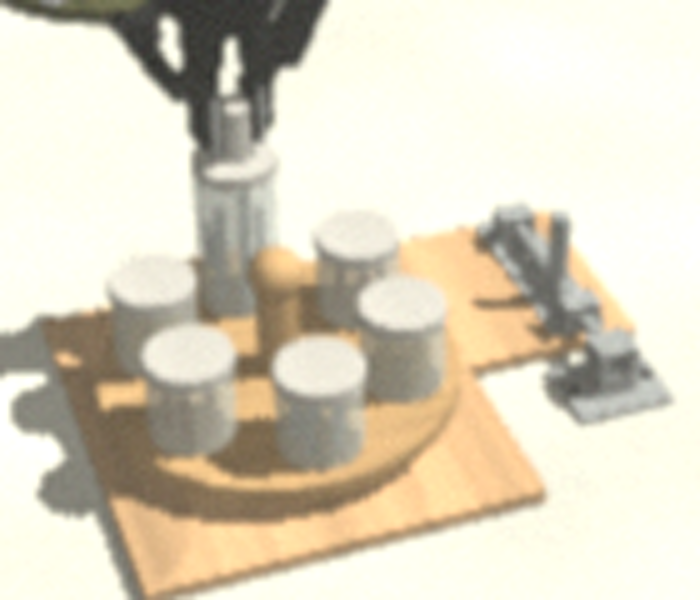

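The tall jar is at the front and held, and the bolt is home. I'll check the jar angles against the axis and base from this view.

Run:
```python
from h import *
p=par('wrist')
im=cv2.imread('pics/wrist5.png')
P=[(179,147),(196,45),(297,14),(372,83),(350,180)]
J=np.array([onz(p,q,.091) for q in P])[:,:2]
A=np.c_[2*J,np.ones(5)];s=np.linalg.lstsq(A,(J**2).sum(1),rcond=None)[0]
d=J-s[:2];an=np.degrees(np.arctan2(d[:,1],d[:,0]));print('axis',s[:2],'ang',an.round(1))
# tall is 180 opposite jar3
t=[a-o for a,o in zip(an,(-60,-120,-180,-240,-300))]
t=np.mod(np.array(t),360);print('tall est',t)
# wing/plate seam & corners
for q in((56,191),(350,251),(406,26),(67,73),(160,77)):print(onz(p,q,.012).round(4))
k=par('wrist');print('pin',onz(p,(47,114),.076))
print(r.read_state()['t'],r.read_state()['eef_pos'])
```

```text
axis [ 0.59450219 -0.06228148] ang [ 120.    59.7   -0.4  -59.6 -119.7]
tall est [179.97537303 179.71340588 179.61251821 180.41311704 180.27947075]
[0.474 0.161 0.012]
[ 0.4702 -0.1768  0.012 ]
[ 0.7155 -0.1787  0.012 ]
[0.6065 0.156  0.012 ]
[0.6098 0.0465 0.012 ]
pin [0.56809941 0.1260605  0.076     ]
22.45 [ 0.52227216 -0.0613351   0.14611336]
```

The tall jar is at 180.0° and the base front at about 179.4°, which is under 1 mm sideways. The pin is at its home x=0.568 and the arm is steady, so I'm handing in.

```bash
python3 -c "
from station import r
s=r.read_state();print(s['joint_velocities'].round(2),s['width'],s['force']);print(r.sign_off())"
```

```text
[-0.07 -0.03  0.01  0.09  0.02  0.08  0.12] 0.02125537592979793 [-7.77095376  0.20869108  9.96141366]
the job is handed in; nothing more can be done
None
```

The bolt is fully home and the tall jar faces the pointer fin. I handed the job in at about 22.5 s with the gripper still holding the jar's knob. The simulator gave no verdict.

- **Bolt:** it stopped after only 32 mm, which first looked like a jam. Gripping higher gave the same stop. Drawing it right back showed a full travel of 45 mm, from 0.523 to 0.568 m, so it had started about 13 mm forward. I pushed it back to the 0.568 stop, and the last picture puts the pin at 0.568.
- **Carousel:** I turned it about 79° clockwise by the knob, with the gripper turning along with it. The last view puts the tall jar at 180.0° against a base front of about 179.4°, which is about 0.8 mm sideways (8 mm allowed).
- **Grip and stillness:** the knob was held at 21 mm with a 30 N grip setting, and the arm was at rest. The wrist force was steady at about 13 N.
- **Disagreements:** position estimates from the different views differed by 1–4 mm, mostly in the side camera, and by up to 8 mm for the knob. The knob grip also left about 10 N of vertical load, which is harmless.
- **Bystanders:** the gripper went near none of them. I did not measure their positions at the end.

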